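# Slide the clamping plate onto its hidden dowel and hold it down on the ring

## Robot

A 7-joint arm with a two-finger parallel gripper is mounted at the origin on the work surface. World frame = base frame: x ahead of the robot, y to its left, z up, the work surface at z = 0. Lengths are in m, angles in rad, forces in N, time in s.
With the tool pointing down it reaches from about 0.4 to 0.85 m from the base axis. Payload 10.4 kg.
Tool frame: the origin (TCP) lies at the very end of the fingers, on their centre line; the grasp point (between the pads) lies 19 mm behind it; z points along the fingers, y is the direction in which the jaws open and shut (so a half turn about z gives the same grasp; the last joint's range is limited). The gripper opens to 87 mm and grips with 3 to 60 N. Pads are 19 mm wide; open, the fingers measure 117 mm over their backs; the gripper's body (75 mm by 190 mm) begins 51 mm behind the grasp point.
Start: joints at [1.181, 0.332, -0.065, 1.46, 0.022, 1.35, -0.088], TCP at [0.224, -0.583, 0.223] pointing down, gripper open.
Joint ranges: [-2.6, 2.6], [-0.5, 2.12], [-1.47, 1.34], [0.16, 2.42], [-1.27, 4.41], [0.06, 2.06], [-2.6, 2.6]. Speed limits (rad/s): [2.22, 2.22, 2.79, 2.79, 3.14, 3.14, 3.14].

## Interface

Orientations are given as a unit quaternion [x, y, z, w].
In Python, from bench import r, eyes, job gives the robot as it stands. The module is installed in compiled form; this text tells all that it offers.
- The arm moves only by the tool play_rows, never from a script. Its argument "motion" is a list of rows, each a list of 7 numbers: the shift along the tool's x, y, z as a fraction of full scale, then the turn, a rotation vector about the tool's x, y, z as a fraction of full scale, then the opening in per cent of the stroke, from 0 (shut) to 100 (fully open). A call has 1 to 5 rows; each row is the pose to reach, as a shift and turn from the pose commanded when the call began, along the tool's axes at that moment; what a row does not reach only later rows make up. Full scale, the value 1, is 0.2 m for a shift and 90 degrees for a turn. A row lasts 1/8 s, in which the tool goes at most 62.5 mm and 10.7 degrees, less where a joint would pass 70% of its speed; a pose out of reach is approached as far as the arm can. A call with a number of a shift or a turn outside -1 to 1 is refused whole. A call with a gripper value outside its range is refused whole. The fingers move at their own pace and stop on an object; "squeeze" is the grip in N (left out, the last holds). Time passes only in rows, so rows that repeat a pose let the fingers close. It gives the time, the measured TCP pose, the force and the opening at its end, in the units of the state.
- r.read_state(): the state, without advancing time (a new reading comes with each control period).
- eyes.camera(name): name is "scene" or "side" or "wrist"; returns a dict with "image" (420x560x3 uint8, red, green, blue), "mtx" (3x3 intrinsics, pixels), "dist" ([k1, k2, p1, p2, k3] as OpenCV has them; the pictures are not rectified), "R" (3x3) and "t" (3): a world point X has camera coordinates R X + t. Camera axes: x right, y down, z forward; pixel columns grow to the right and rows downward; lengths in m; the calibration is good to about 2 mm. A picture is of the moment at which its call begins. There is no depth.
- job.close_job(): hands the job in, once; it reports no verdict.
Trained networks look in a picture, given as the dict that the camera call returned (one of the last four; its "shot" number tells which), for a name from the list of things; names that differ only in an ending like _2 or _b are one class to them, and where a whole thing is asked for, a point or a joint stands for the part that bears it (a point fixed in the world has none). Each returns a list of dicts, best first, with "p" (0 to 1); they miss things now and then, are a little off and sometimes report something else, mostly with a low value. They report only what shows in the picture. A call takes as long as a camera call.
- eyes.regions_of(picture, label): "region" (420x560 bool, what is visible of it) and "xy" ([column, row] in pixels, amid what is visible of it).
- eyes.landmark_of(picture, label): "xy" ([column, row] in pixels: a listed point, or the origin of a listed thing).
The state is a dict: "time": time; "joint_positions": joint angles; "joint_vel": joint speeds; "joint_torque": joint torques, N m; "ee_pos": TCP position; "eef_rot": TCP orientation; "ft_force": force on the tool from outside, world axes, zero at the start; "torque": the same for the moment, N m; "width": finger opening in m.
Only numpy, scipy, OpenCV 4.12 (cv2) and the standard library are available. Lean on these libraries where they do the work, as an engineer would, in place of code of your own. Each camera call takes 0.05 s, during which the arm holds its last target. There are 200 camera calls.

## Task

Lock the jig board in its frame by turning the turnbutton crosswise over the board's edge until it stops, then take the slotted clamping plate by its lug and slide it, slot first, in under the raised brass knob, over the bearing ring, until the hole under its heel drops over the locating pin. Press the plate down against the lift collar until it lies flat on the heel block and the ring, and finish while still holding it pressed down there, so that the knob can be screwed down next. Leave the ring in its nest and the other things on the counter where they are.

Things in the scene. Friction and masses are not known exactly. Their poses are not given: they have to be found in the camera images.
- fixture: Ring clamping fixture fixed to the counter: jig board 165 x 156 x 16 mm in a frame of grey rails (tops 16 mm up, right lip 22). Origin on the counter under the upright 10 mm stud that carries the knob; z up; x points from heel block to stud (the way the plate slides in); y to the left rail. Heel block 34 x 34 mm, centre at x = -58 mm. Its flat top and the ring's top are both 42 mm up.
- pin_seat (a point): Centre of the heel block's top, 42 mm above the counter, at the foot of the upright steel locating pin: 10 mm diameter, 9 mm tall (tip 51 mm above the counter), its last 4 mm tapered to 5 mm. Axes as the fixture. Round the pin lies the sprung lift collar; the plate hides both.
- lift_collar (a joint): Sprung brass collar round the pin, 26 mm diameter: metres it is pressed down. 0 free (its top 4 mm above the heel block, 5 mm below the pin's tip), 0.004 flush with the heel block. It pushes up with 4 N free, rising to 8 N when flush.
- knob_underside (a point): Centre of the underside of the heavy fluted brass knob (38 mm diameter, 26 mm tall), screwed up on the stud above the ring. 70 mm above the counter: 19 mm above the pin's tip. The 10 mm plate passes between, coming from the heel block's side. The knob stays there.
- ring_center (a point): Centre of the scored steel bearing inner ring in its nest: outside 58 mm, bore 45 mm, 19 mm tall, loose over a 43 mm spigot. z up. It stays there.
- turnbutton (a joint): Angle of the turnbutton (rad). Near 0 its nose points along the left rail (fixture +x), the board is free; it grows clockwise seen from above to the stop at 1.6, the nose then crosswise (fixture -y) over the board's edge. It stays where it is left; friction 0.05 N m.
- turnbutton_wing (a point): Turnbutton on the left rail, 30 mm along x and 98 mm along y from the stud: dark steel bar (top 23 mm above the counter), nose 47 mm from the pivot, with an upright thumb wing 34 mm long, 10 mm thick, 26 mm tall over the pivot. Point: on the pivot axis in the wing, 37 mm above the counter, 12 mm below the wing's top. x along the wing to the nose, z up; turns with it.
- plate_lug (a point): Slotted steel clamping plate, about 250 g, flat on the counter: 102 x 44 mm, 10 mm thick, with an upright grip lug at its heel, 26 mm long (x), 14 mm thick (y), 32 mm tall. Point: the lug's centre, 26 mm above the plate's underside, 16 mm above its top. x points to the nose with the open slot; z up. Plate reaches 80 mm ahead of this point, 22 mm behind.
- plate_hole (a point): Centre of the locating hole at the plate's underside, straight below the lug: 12 mm diameter, 10 mm deep, blind (closed by the lug above), mouth chamfered. Same axes as the lug.
- plate_slot (a point): Point on the plate's underside 58 mm ahead of the hole, which comes to lie on the stud's axis when the plate is on. The slot is 17 mm wide, from 48 mm ahead of the hole to the open nose at 80 mm.
- oiler: Dull brass oiler cup, 42 mm diameter, 66 mm tall. Bystander; origin at the centre of its foot.
- rule: Chrome steel rule, 300 x 26 x 3 mm. Bystander.
- ratchet: Black steel ratchet wrench, about 220 mm long, origin under its 34 mm head. Bystander.
- mallet: Grey rubber mallet with wooden handle, about 300 mm long, head 60 mm diameter, origin under the head. Bystander.
- outer_race: Steel bearing outer race, 85 mm diameter, 19 mm tall. Bystander.
- drift: Brass drift, a rod 16 mm diameter and 150 mm long, lying. Bystander.
- grease_tin: Flat grey tin, 80 mm diameter, 52 mm tall. Bystander.
- ring_nest (a point): Centre of where the ring belongs: on the stud's axis, 32.5 mm above the counter. Same axes as the fixture.

How it is judged:
By the outcome, as a careful person would: the job done as asked, in the order asked, and still so for the second after the job is handed in, while the arm keeps its last pose, push and grip.
It also fails if it takes over 54 s, if anything falls off the work surface, if the arm or the gripper's body presses on something with over 40 N, if the wrist force passes 120 N, or if a joint passes its speed limit or range.

## Working session

There is one attempt and no reset: what is moved stays moved. The work goes in short steps, Python scripts to look and compute and a tool call to move; the robot and the scene stay as the last step left them, time stands still between calls to the robot, and variables do not carry over. Pictures are saved under pics/ and viewed, about 8 in all and at most 12, crops included, and the job is handed in when it is done.

Besides the shell and the picture viewer there is one more tool, called after ">>>" as a command line: name --pt "numbers of a row" for each row, then --argument value for the rest. play_rows: Moves the arm, as the interface text tells. Shift numbers are shares of 0.2 m and turn numbers shares of 90 degrees, none past 1 either way. Its arguments: {"type":"object","properties":{"motion":{"type":"array","items":{"type":"array","items":{"type":"number"}}},"squeeze":{"type":"number"}},"required":["motion"]}

```bash
mkdir -p pics; cat > h.py <<'E'
import numpy as np, cv2
from bench import r, eyes, job
from scipy.spatial.transform import Rotation as Ro
def ray(p,xy):
    u=cv2.undistortPoints(np.array([[xy]],float),p["mtx"],p["dist"])[0,0]
    R=np.array(p["R"]);d=R.T@np.array([u[0],u[1],1]);return -R.T@np.array(p["t"]),d/np.linalg.norm(d)
def onz(p,xy,z):
    c,d=ray(p,xy);return c+d*(z-c[2])/d[2]
def tri(obs):
    A=0;b=0
    for p,xy in obs:
        c,d=ray(p,xy);M=np.eye(3)-np.outer(d,d);A=A+M;b=b+M@c
    x=np.linalg.solve(A,b);return x,[round(float(np.linalg.norm(np.cross(x-ray(p,q)[0],ray(p,q)[1]))*1000),1) for p,q in obs]
def proj(p,X):
    return cv2.projectPoints(np.array([X],float),cv2.Rodrigues(np.array(p["R"]))[0],np.array(p["t"],float),p["mtx"],p["dist"])[0][0,0]
def lm(p,l):
    a=eyes.landmark_of(p,l);return (a[0]["xy"],a[0]["p"]) if a else (None,0)
E
cat > look.py <<'E'
from h import *
import sys
np.set_printoptions(precision=4,suppress=True)
P={n:eyes.camera(n) for n in("scene","side")}
for n in P: cv2.imwrite(f"pics/{n}0.png",P[n]["image"][:,:,::-1])
for l in "fixture pin_seat knob_underside ring_center turnbutton_wing plate_lug plate_hole plate_slot oiler rule ratchet mallet outer_race drift grease_tin ring_nest".split():
    o=[];s=""
    for n in P:
        xy,p=lm(P[n],l)
        if xy is not None: o.append((P[n],xy)); s+=f" {n} {np.round(xy,1)} {p:.2f}"
    print(l,s,*(tri(o) if len(o)>1 else ["z0",onz(*o[0],0)] if o else []))
s=r.read_state();print(s["ee_pos"],s["eef_rot"],s["width"],s["ft_force"])
E
python3 look.py; python3 -c "
import cv2,numpy as np
a=[cv2.imread(f'pics/{n}0.png') for n in('scene','side')]
"
```

```text
fixture  scene [284.1 243.1] 0.88 side [275.  223.1] 0.77 [ 0.5823  0.0092 -0.0024] [3.3, 3.3]
pin_seat  scene [265.  218.6] 0.73 side [299.6 203.4] 0.67 [ 0.524  -0.0079  0.0478] [0.5, 0.5]
knob_underside  scene [282.1 225.7] 0.51 side [277.3 196.4] 0.51 [0.5746 0.0099 0.0711] [2.0, 2.0]
ring_center  scene [278.1 235.7] 0.66 side [277.6 210.4] 0.71 [ 0.5744 -0.0004  0.0289] [0.1, 0.1]
turnbutton_wing  scene [319.3 217.4] 0.59 side [266.3 232.4] 0.83 [0.5838 0.112  0.0371] [5.0, 5.0]
plate_lug  scene [341.6 146. ] 0.88 side [335.  313.7] 0.93 [0.4173 0.3088 0.0151] [1.8, 1.8]
plate_hole  scene [345.  148.5] 0.61 side [334.1 318.5] 0.59 [0.4212 0.3154 0.0075] [1.7, 1.7]
plate_slot  scene [348.8 163.9] 0.79 side [304.7 305.9] 0.69 [0.4742 0.2917 0.0089] [0.1, 0.1]
oiler  scene [151.6 249.2] 0.76 side [347.7 172.2] 0.87 [ 0.4228 -0.2841  0.003 ] [2.4, 2.4]
rule  scene [302.2 322.1] 0.81 side [203.2 200.4] 0.57 [ 0.784  -0.0672 -0.    ] [3.0, 3.0]
ratchet  scene [171.  340.4] 0.86 side [266.5 158.3] 0.76 [ 0.6677 -0.3437  0.0055] [1.2, 1.2]
mallet  scene [423.6 190.4] 0.60 side [277.1 192.7] 0.67 [0.6254 0.2777 0.1916] [102.1, 102.1]
outer_race  scene [268.2 167. ] 0.92 side [368.7 250.6] 0.95 [0.3616 0.0976 0.0057] [0.7, 0.7]
drift  scene [210.1 204.9] 0.84 side [362.2 206.2] 0.60 [ 0.3803 -0.0965  0.0007] [3.8, 3.8]
grease_tin  scene [390.6 201.9] 0.77 side [216.2 311.1] 0.75 [ 0.6316  0.3184 -0.0028] [0.6, 0.6]
ring_nest  scene [283.3 237.4] 0.73 side [275.1 210.5] 0.69 [0.5825 0.0066 0.0304] [3.7, 3.7]
[ 0.2242 -0.5835  0.2226] [0.9832 0.1824 0.     0.0001] 0.08686560839408475 [-0.2013 -0.439   0.5362]
```

View pics/scene0.png

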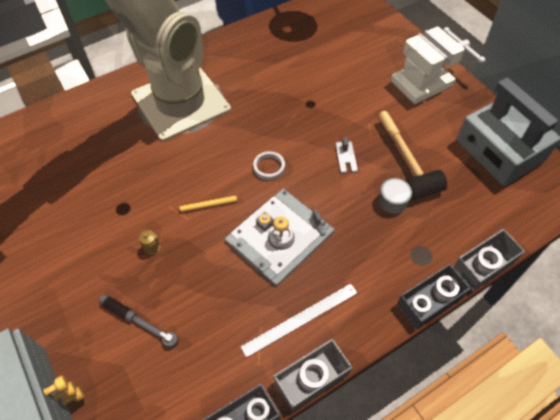

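View pics/side0.png

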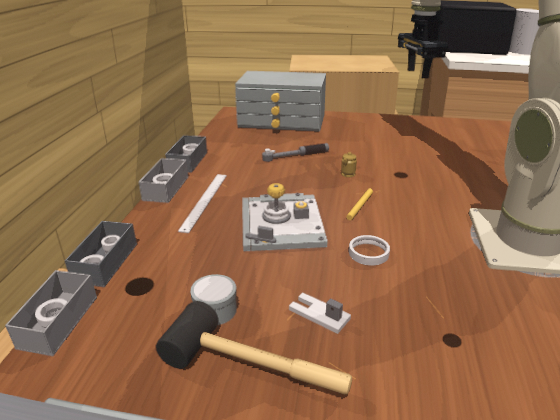

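The side and scene views show the fixture near (275,210) in the side view, with the wing at (266,232) and the plate at (330,312). The path overhead is clear, so I'm moving above the fixture.

>>> play_rows --pt "0.97 -0.86 0 0 0 0 100" --pt "0.97 -0.86 0 0 0 0 100" --pt "0.97 -0.86 0 0 0 0 100" --pt "0.97 -0.86 0 0 0 0 100" --pt "0.97 -0.86 0 0 0 0 100"

```text
time: 2.33
ee_pos: [0.346, -0.3495, 0.2231]
eef_rot: [0.983, 0.186, 0.0, 0.0]
ft_force: [-0.5, -0.7, 0.0]
width: 0.0867
```

>>> play_rows --pt "0.97 -0.86 0 0 0 0 100" --pt "0.97 -0.86 0 0 0 0 100" --pt "0.97 -0.86 0 0 0 0 100" --pt "0.97 -0.86 0 0 0 0 100" --pt "0.97 -0.86 0 0 0 0 100"

```text
time: 2.95
ee_pos: [0.4645, -0.1195, 0.2229]
eef_rot: [0.983, 0.185, 0.001, -0.0]
ft_force: [0.5, -0.9, 0.2]
width: 0.087
```

>>> play_rows --pt "0.9 -0.6 0 0 0 0.083 100" --pt "0.9 -0.6 0 0 0 0.083 100" --pt "0.9 -0.6 0 0 0 0.083 100" --pt "0.9 -0.6 0 0 0 0.083 100" --pt "0.9 -0.6 0 0 0 0.083 100"

```text
time: 3.58
ee_pos: [0.5886, 0.0543, 0.2218]
eef_rot: [0.993, 0.119, -0.0, -0.001]
ft_force: [-0.5, -1.9, 0.1]
width: 0.087
```

```bash
cat > w.py <<'E'
from h import *
import sys
np.set_printoptions(precision=4,suppress=True)
p=eyes.camera("wrist"); cv2.imwrite(f"pics/{sys.argv[1]}.png",p["image"][:,:,::-1])
s=r.read_state();print(s["time"],s["ee_pos"],s["eef_rot"],"yaw",Ro.from_quat(s["eef_rot"]).as_matrix()[:2,0],s["width"],s["ft_force"],s["joint_positions"])
print("cam",-np.array(p["R"]).T@p["t"], np.array(p["R"])[2])
Z=dict(fixture=0,pin_seat=.042,knob_underside=.07,ring_center=.0325,turnbutton_wing=.037,ring_nest=.0325,plate_lug=.026,plate_hole=0,plate_slot=0)
for l in Z:
    xy,q=lm(p,l)
    if xy is not None: print(l,np.round(xy,1),round(q,2),onz(p,xy,Z[l]))
E
python3 w.py w1
```

```text
3.625 [0.5882 0.0525 0.222 ] [ 0.993   0.1179 -0.0005  0.    ] yaw [0.9722 0.2341] 0.08710164713690391 [-0.6051 -1.0909 -0.0685] [ 0.3513  0.323  -0.641   1.5294  0.1954  1.3551 -1.6414]
cam [0.6613 0.0719 0.3845] [-0.2687 -0.0654 -0.961 ]
fixture [326.3 222.5] 0.73 [ 0.554  -0.0155  0.    ]
knob_underside [325.9 221.9] 0.96 [0.574 0.001 0.07 ]
turnbutton_wing [228.6 184.1] 0.66 [0.5811 0.1068 0.037 ]
ring_nest [316.7 211.5] 0.56 [0.5729 0.0058 0.0325]
plate_hole [ 49.6 262. ] 0.57 [0.4203 0.3107 0.    ]
plate_slot [ 71.5 230.5] 0.85 [0.4695 0.2869 0.    ]
```

View pics/w1.png

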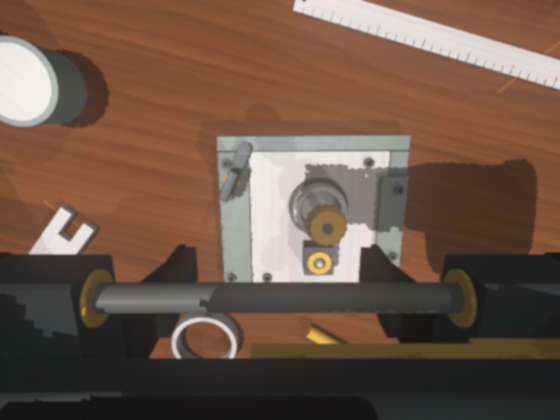

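The wrist view shows the knob at (326,225), the pin and collar at (319,263), and the turnbutton at (235,172). The tool is roughly aligned with the fixture. Joint 7 would probably run out of range on the clockwise turn, so I'm testing a counter-clockwise pre-turn.

>>> play_rows --pt "0 0 0 0 0 -0.118 100" --pt "0 0 0 0 0 -0.236 100" --pt "0 0 0 0 0 -0.35 100" --pt "0 0 0 0 0 -0.47 100" --pt "0 0 0 0 0 -0.55 100"

```text
time: 4.7
ee_pos: [0.588, 0.0532, 0.2226]
eef_rot: [0.851, 0.525, 0.0, 0.0]
ft_force: [0.1, 0.4, 0.8]
width: 0.0876
```

```bash
python3 -c "
import cv2
a=cv2.imread('pics/w1.png')[120:300,190:430];cv2.imwrite('pics/w1c.png',cv2.resize(a,None,fx=3.3,fy=3.3,interpolation=cv2.INTER_CUBIC))"
python3 - <<'E'
from h import *
s=r.read_state();print(s["time"],s["ee_pos"],s["joint_positions"],Ro.from_quat(s["eef_rot"]).as_matrix()[:2,0])
E
```

```text
4.7 [0.58795121 0.05320537 0.22260715] [ 0.44705069  0.35040292 -0.77092307  1.52495007  0.24699599  1.36636469
 -0.80924262] [0.44890203 0.89358098]
```

View pics/w1c.png

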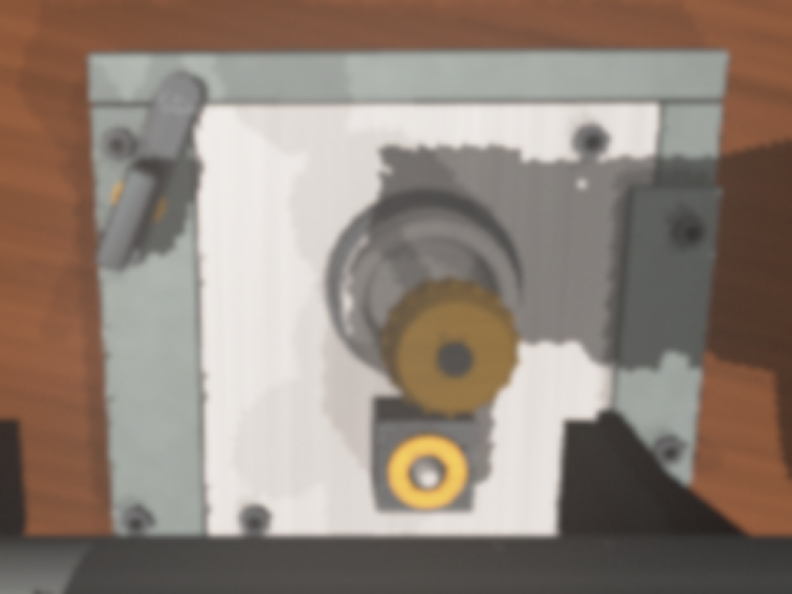

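```bash
cat > a.py <<'E'
from h import *
np.set_printoptions(precision=4,suppress=True)
p=eyes.camera("wrist")
# same intrinsics; rebuild the w1 extrinsics from relative tool pose
s=r.read_state();T=Ro.from_quat(s["eef_rot"]).as_matrix();t=s["ee_pos"]
Rc=np.array(p["R"]);c=-Rc.T@p["t"]
Rel=Rc@T; off=T.T@(c-t)
print("cam offset in tool",off)
T1=Ro.from_quat([.993,.1179,-.0005,0]).as_matrix();t1=np.array([.5882,.0525,.222])
R1=Rel@T1.T;c1=t1+T1@off;print(c1,"expect .6613 .0719 .3845")
q=dict(p);q["R"]=R1;q["t"]=-R1@c1
f=lambda x,y,z:onz(q,(190+x/3.3,120+y/3.3),z)
W=[f(150,165,.049),f(115,262,.049)];print("wing top",W,"mid",sum(W)/2,"dir deg",np.degrees(np.arctan2(*(W[0]-W[1])[1::-1])))
N=f(182,82,.023);print("nose",N)
k=f(455,358,.096);pin=f(428,472,.051);print("knob",k,"pin",pin,"dir",np.degrees(np.arctan2(*(k-pin)[1::-1])),np.linalg.norm((k-pin)[:2]))
a,b=f(88,55,.016),f(728,52,.016);print("far edge",a,b,"xdir",np.degrees(np.arctan2(*(a-b)[1::-1]))-90)
a,b=f(203,420,.016),f(199,120,.016);print("left board edge",np.degrees(np.arctan2(*(b-a)[1::-1])))
E
python3 a.py
```

```text
cam offset in tool [ 0.0751 -0.0001 -0.1628]
[0.6613 0.0702 0.3847] expect .6613 .0719 .3845
wing top [array([0.5999, 0.1004, 0.049 ]), array([0.5669, 0.1052, 0.049 ])] mid [0.5834 0.1028 0.049 ] dir deg -8.258793629931768
nose [0.6244 0.0979 0.023 ]
knob [0.5748 0.0022 0.096 ] pin [ 0.5204 -0.0105  0.051 ] dir 13.159678468734555 0.055903807406470406
far edge [0.6251 0.1305 0.016 ] [ 0.6747 -0.0755  0.016 ] xdir 13.533510945024531
left board edge 12.734595804117559
```

>>> play_rows --pt "0.22 -0.14 0 0 0 -0.118 100" --pt "0.22 -0.14 0 0 0 -0.236 100" --pt "0.22 -0.14 0 0 0 -0.35 100" --pt "0.22 -0.14 0 0 0 -0.47 100" --pt "0.22 -0.14 0 0 0 -0.58 100"

```text
time: 5.38
ee_pos: [0.583, 0.1052, 0.2226]
eef_rot: [0.534, 0.845, -0.0, 0.0]
ft_force: [0.3, -0.1, 0.2]
width: 0.0869
```

>>> play_rows --pt "0 0 0.2 0 0 -0.118 60" --pt "0 0 0.3 0 0 -0.236 60" --pt "0 0 0.4 0 0 -0.35 60" --pt "0 0 0.4 0 0 -0.47 60" --pt "0 0 0.4 0 0 -0.59 60"

```text
time: 6.0
ee_pos: [0.5829, 0.105, 0.1423]
eef_rot: [0.101, 0.995, -0.0, -0.0]
ft_force: [0.6, 0.7, 0.3]
width: 0.0535
```

>>> play_rows --pt "0 0 0 0 0 -0.02 60" --pt "0 0 0 0 0 -0.02 60"

```text
time: 6.25
ee_pos: [0.583, 0.1052, 0.1425]
eef_rot: [0.089, 0.996, -0.0, 0.0]
ft_force: [-0.2, -0.4, -0.2]
width: 0.0527
```

```bash
python3 w.py w2
```

```text
6.3 [0.583  0.1052 0.1426] [ 0.0889  0.996  -0.0001  0.0001] yaw [-0.9842  0.1771] 0.052247090601039846 [-0.0713 -0.6778  0.0538] [ 0.563   0.5485 -1.0853  1.6104  0.5008  1.2902  0.7883]
cam [0.5084 0.1186 0.3053] [ 0.2695 -0.0497 -0.9617]
fixture [170.7 209.5] 0.93 [0.574  0.0016 0.    ]
pin_seat [121.9 160.7] 0.56 [ 0.5191 -0.0098  0.042 ]
knob_underside [149.  236.6] 0.68 [0.5768 0.0066 0.07  ]
turnbutton_wing [279.7 208.9] 0.84 [0.5818 0.1067 0.037 ]
ring_nest [160.7 224. ] 0.88 [0.5782 0.002  0.0325]
plate_slot [469.9  32.6] 0.71 [ 0.4701  0.2871 -0.    ]
```

View pics/w2.png

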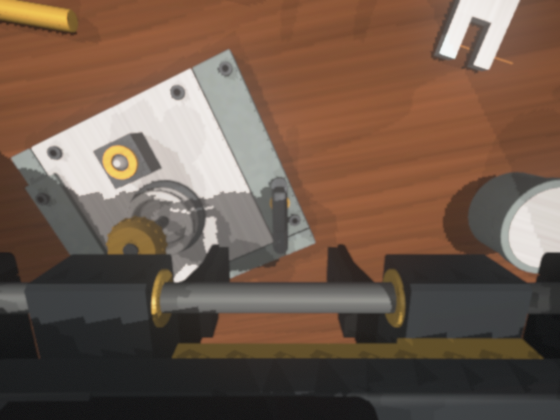

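>>> play_rows --pt "0.007 0.005 0.25 0 0 0 50" --pt "0.007 0.005 0.45 0 0 0 50" --pt "0.007 0.005 0.54 0 0 0 50" --pt "0.007 0.005 0.54 0 0 0 50" --squeeze 15

```text
time: 7.25
ee_pos: [0.5814, 0.1066, 0.0342]
eef_rot: [0.087, 0.996, -0.0, -0.001]
ft_force: [0.1, -0.1, -0.6]
width: 0.0439
```

>>> play_rows --pt "0 0 0 0 0 0 0" --pt "0 0 0 0 0 0 0" --pt "0 0 0 0 0 0 0" --pt "0 0 0 0 0 0 0" --pt "0 0 0 0 0 0 0"

```text
time: 7.88
ee_pos: [0.582, 0.1068, 0.0349]
eef_rot: [0.087, 0.996, 0.0, 0.0]
ft_force: [-0.3, 0.7, 2.7]
width: 0.0101
```

>>> play_rows --pt "0 0 0 0 0 0.08 0" --pt "0 0 0 0 0 0.16 0" --pt "0 0 0 0 0 0.24 0" --pt "0 0 0 0 0 0.32 0" --pt "0 0 0 0 0 0.4 0" --squeeze 25

```text
time: 8.5
ee_pos: [0.5821, 0.1069, 0.0349]
eef_rot: [0.392, 0.92, 0.0, 0.0]
ft_force: [-0.2, 0.6, 0.0]
width: 0.0099
```

>>> play_rows --pt "0 0 0 0 0 0.08 0" --pt "0 0 0 0 0 0.16 0" --pt "0 0 0 0 0 0.24 0" --pt "0 0 0 0 0 0.31 0" --pt "0 0 0 0 0 0.36 0"

```text
time: 9.12
ee_pos: [0.5822, 0.1069, 0.0349]
eef_rot: [0.633, 0.774, 0.001, 0.0]
ft_force: [1.7, 1.5, 0.4]
width: 0.0101
```

```bash
cat > s.py <<'E'
from h import *
np.set_printoptions(precision=4,suppress=True)
s=r.read_state();print(s["time"],s["ee_pos"],"yaw",np.degrees(np.arctan2(*Ro.from_quat(s["eef_rot"]).as_matrix()[1::-1,0])),s["ft_force"],s["torque"],s["width"],s["joint_positions"])
E
python3 s.py
```

```text
9.125 [0.5822 0.1069 0.0349] yaw 101.47772610096739 [1.7299 1.5256 0.3545] [ 0.2196 -0.3894  0.149 ] 0.010134140110952643 [ 0.3492  0.559  -0.7716  1.7125  0.4402  1.0506 -0.3696]
```

>>> play_rows --pt "0 0 0 0 0 0.02 0" --pt "0 0 0 0 0 0.04 0" --pt "0 0 0 0 0 0.05 0" --pt "0 0 0 0 0 0.05 0"

```text
time: 9.62
ee_pos: [0.5821, 0.1069, 0.0348]
eef_rot: [0.661, 0.75, 0.0, 0.0]
ft_force: [3.1, 3.3, 2.3]
width: 0.0106
```

```bash
python3 s.py
```

```text
9.625 [0.5821 0.1069 0.0348] yaw 97.17418057966007 [3.1464 3.3157 2.3116] [ 0.6043 -0.753   0.58  ] 0.010581656428998018 [ 0.3388  0.5539 -0.7572  1.7131  0.4302  1.0473 -0.4381]
```

The torque rose against the stop, so I'm releasing the wing and lifting.

>>> play_rows --pt "0 0 0 0 0 0 50" --pt "0 0 0 0 0 0 50" --pt "0 0 0 0 0 0 50" --pt "0 0 -0.25 0 0 0 50" --pt "0 0 -0.55 0 0 0 50"

```text
time: 10.25
ee_pos: [0.5807, 0.106, 0.1447]
eef_rot: [0.662, 0.75, -0.001, -0.001]
ft_force: [0.7, -0.1, 0.1]
width: 0.0425
```

>>> play_rows --pt "0 0 -0.2 0 0 0 50" --pt "0 0 -0.2 0 0 0 50" --pt "0 0 -0.2 0 0 0 50"

```text
time: 10.62
ee_pos: [0.5813, 0.106, 0.1836]
eef_rot: [0.662, 0.75, -0.001, -0.0]
ft_force: [0.3, -0.5, -0.4]
width: 0.0437
```

```bash
python3 w.py w3
```

```text
10.675 [0.581  0.106  0.1831] [ 0.6618  0.7496 -0.001  -0.0006] yaw [-0.1239  0.9923] 0.04373757034405454 [ 0.1338  0.586  -0.6839] [ 0.3987  0.3997 -0.8303  1.5732  0.302   1.3051 -0.3486]
cam [0.5716 0.1809 0.3463] [ 0.0322 -0.2744 -0.9611]
fixture [261.8 274.2] 0.75 [0.5743 0.0044 0.    ]
knob_underside [264.2 309.7] 0.62 [0.5802 0.0033 0.07  ]
ring_center [260.3 291.6] 0.83 [0.5747 0.0005 0.0325]
turnbutton_wing [278.5 198.8] 0.84 [0.5811 0.1051 0.037 ]
ring_nest [260.6 291.3] 0.9 [0.575  0.0009 0.0325]
plate_lug [262.2 289.6] 0.2 [ 0.5766 -0.0006  0.026 ]
```

View pics/w3.png

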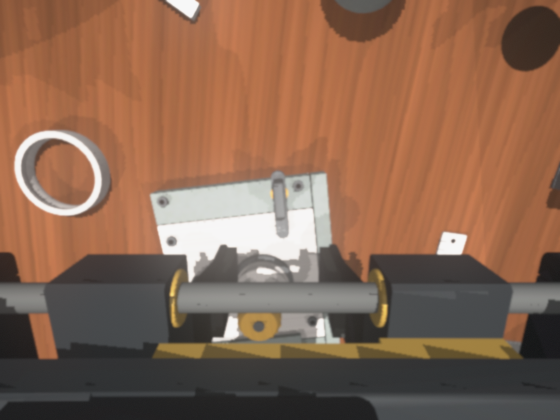

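>>> play_rows --pt "0.55 -0.34 0 0 0 0 60" --pt "0.55 -0.34 0 0 0 0 60" --pt "0.55 -0.34 0 0 0 0 60"

```text
time: 11.5
ee_pos: [0.4976, 0.2117, 0.1852]
eef_rot: [0.659, 0.752, 0.0, 0.0]
ft_force: [0.3, -0.5, -0.0]
width: 0.052
```

>>> play_rows --pt "0.55 -0.34 0 0 0 -0.118 60" --pt "0.55 -0.34 0 0 0 -0.236 60" --pt "0.55 -0.34 0 0 0 -0.35 60" --pt "0.55 -0.34 0 0 0 -0.47 60" --pt "0.55 -0.34 0 0 0 -0.58 60"

```text
time: 12.12
ee_pos: [0.42, 0.3076, 0.1846]
eef_rot: [0.262, 0.965, -0.0, 0.0]
ft_force: [0.7, 0.0, -0.2]
width: 0.0526
```

>>> play_rows --pt "0 0 0 0 0 -0.06 60" --pt "0 0 0 0 0 -0.06 60"

```text
time: 12.38
ee_pos: [0.42, 0.3075, 0.1844]
eef_rot: [0.219, 0.976, -0.0, -0.0]
ft_force: [0.9, 0.5, -0.6]
width: 0.0522
```

```bash
python3 w.py w4
```

```text
12.425 [0.4199 0.3076 0.1845] [ 0.2201  0.9755 -0.     -0.    ] yaw [-0.9031  0.4295] 0.05232741852233359 [-0.4076 -0.2575 -0.2761] [ 0.2714  0.3169 -1.149   1.7431  0.3014  1.278   0.1792]
cam [0.3515 0.3397 0.3472] [ 0.2473 -0.1185 -0.9617]
plate_lug [283.2 193.2] 0.76 [0.4194 0.313  0.026 ]
plate_hole [281.  189.1] 0.91 [0.4198 0.3107 0.    ]
plate_slot [280.1 241.5] 0.75 [0.4739 0.2841 0.    ]
```

View pics/w4.png

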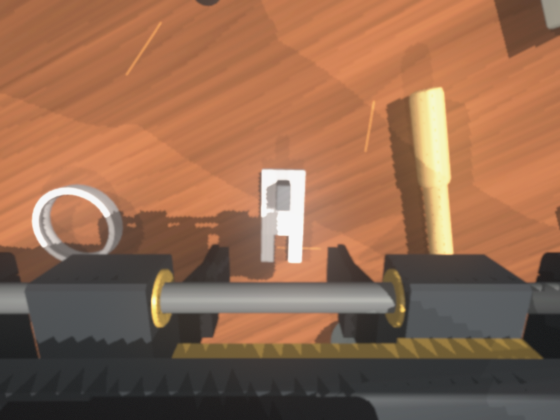

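The turnbutton in w3 points crosswise over the board at (281,205). In w4 the plate lines up with the tool and the lug sits at (283,193). Descending to grip it.

>>> play_rows --pt "0.01 0.016 0.25 0 0 0 50" --pt "0.01 0.016 0.5 0 0 0 50" --pt "0.01 0.016 0.75 0 0 0 50" --pt "0.01 0.016 0.86 0 0 0 50" --pt "0.01 0.016 0.86 0 0 0 50" --squeeze 15

```text
time: 13.5
ee_pos: [0.419, 0.3124, 0.0125]
eef_rot: [0.218, 0.976, 0.0, -0.0]
ft_force: [0.4, -0.2, -0.2]
width: 0.0437
```

>>> play_rows --pt "0 0 0 0 0 0 20" --pt "0 0 0 0 0 0 0" --pt "0 0 0 0 0 0 0" --pt "0 0 0 0 0 0 0" --pt "0 0 0 0 0 0 0"

```text
time: 14.12
ee_pos: [0.4193, 0.3119, 0.0129]
eef_rot: [0.219, 0.976, 0.0, 0.0]
ft_force: [0.2, -1.0, 3.5]
width: 0.014
```

```bash
python3 s.py; python3 w.py w5
```

```text
14.125 [0.4193 0.3119 0.0129] yaw 154.73116387423727 [ 0.1841 -0.9507  3.5017] [ 0.0338 -0.1442  0.0118] 0.01403149051999914 [ 0.0992  0.5418 -0.9859  1.8998  0.5397  0.9924 -0.    ]
14.175 [0.4193 0.3118 0.0128] [0.2187 0.9758 0.0001 0.0003] yaw [-0.9043  0.4268] 0.014237679492631713 [ 0.1798 -0.744   5.0293] [ 0.0991  0.5419 -0.9858  1.8998  0.5397  0.9924  0.    ]
cam [0.3506 0.344  0.1755] [ 0.2482 -0.118  -0.9615]
plate_lug [277.  277.3] 0.7 [0.4202 0.3106 0.026 ]
plate_hole [276.2 259.6] 0.7 [0.4219 0.3092 0.    ]
plate_slot [274.  342.3] 0.79 [0.472 0.284 0.   ]
```

>>> play_rows --pt "0 0 0 0 0 0 0" --pt "0 0 -0.1 0 0 0 0" --pt "0 0 -0.4 0 0 0 0" --pt "0 0 -0.7 0 0 0 0" --pt "0 0 -0.7 0 0 0 0" --squeeze 50

```text
time: 15.25
ee_pos: [0.4204, 0.3136, 0.1573]
eef_rot: [0.219, 0.976, 0.002, 0.003]
ft_force: [-0.2, -0.1, -2.3]
width: 0.0134
```

>>> play_rows --pt "-0.1 -0.19 0 0 0 0 0" --pt "-0.2 -0.38 0 0 0 0 0" --pt "-0.3 -0.57 0 0 0 0 0" --pt "-0.4 -0.75 0 0 0 0 0"

```text
time: 15.75
ee_pos: [0.4265, 0.1402, 0.1519]
eef_rot: [0.219, 0.976, -0.001, -0.001]
ft_force: [0.7, -0.1, -2.0]
width: 0.0132
```

>>> play_rows --pt "-0.1 -0.19 0 0 0 -0.1 0" --pt "-0.2 -0.38 0 0 0 -0.2 0" --pt "-0.3 -0.57 0 0 0 -0.3 0" --pt "-0.4 -0.75 0 0 0 -0.4 0" --pt "-0.4 -0.75 0 0 0 -0.429 0"

```text
time: 16.38
ee_pos: [0.4347, -0.0312, 0.1518]
eef_rot: [-0.115, 0.993, -0.0, -0.001]
ft_force: [-0.1, 0.8, -2.5]
width: 0.0136
```

>>> play_rows --pt "0 0 0 0 0 0 0" --pt "0 0 0 0 0 0 0"

```text
time: 16.62
ee_pos: [0.4353, -0.0273, 0.1523]
eef_rot: [-0.116, 0.993, 0.0, -0.0]
ft_force: [0.0, 0.8, -2.4]
width: 0.0137
```

```bash
cat >> w.py <<'E'
for n in("scene","side"):
    q=eyes.camera(n);cv2.imwrite(f"pics/{sys.argv[1]}_{n}.png",q["image"][:,:,::-1])
E
python3 s.py; python3 w.py w6
```

```text
16.625 [ 0.4353 -0.0273  0.1523] yaw -166.65798086940933 [ 0.0368  0.7577 -2.3935] [ 0.1547 -0.1076 -0.0226] 0.013706887749804858 [ 1.0449  0.0333 -1.0776  1.9794  0.0321  1.1472  1.7579]
16.675 [ 0.4354 -0.0273  0.1524] [-0.1163  0.9932 -0.     -0.0002] yaw [-0.9729 -0.2311] 0.013722383211832659 [ 0.4222 -0.2693 -1.9337] [ 1.0447  0.0332 -1.0775  1.9792  0.0323  1.1472  1.7581]
cam [ 0.3617 -0.0446  0.3151] [ 0.2657  0.0624 -0.962 ]
fixture [275.9 324.5] 0.7 [0.5753 0.0038 0.    ]
turnbutton_wing [278.  257.7] 0.18 [ 0.4814 -0.0162  0.037 ]
ring_nest [273.  348.1] 0.94 [0.5806 0.0023 0.0325]
plate_lug [274.9 277.9] 0.96 [ 0.5074 -0.013   0.026 ]
plate_hole [276.7 256.1] 0.78 [ 0.4959 -0.0141  0.    ]
plate_slot [275.7 344.1] 0.83 [0.6    0.0094 0.    ]
```

View pics/w6.png

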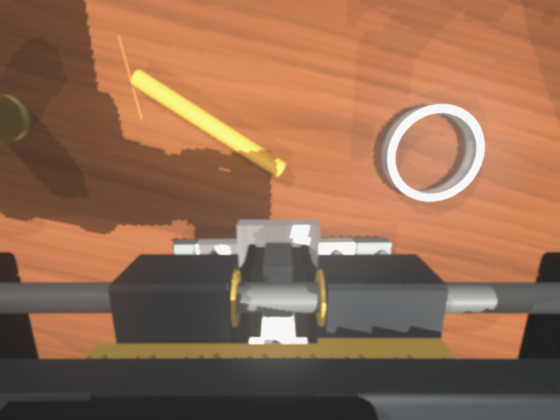

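```bash
cat > b.py <<'E'
from h import *
np.set_printoptions(precision=4,suppress=True)
s=r.read_state();T=Ro.from_quat(s["eef_rot"]).as_matrix();t=np.array(s["ee_pos"]);print(t,s["ft_force"])
p=eyes.camera("wrist");print(p["mtx"][0,2])
zu=t[2]-.0128
for n in("wrist","side","scene"):
    p=eyes.camera(n)
    for l,z in(("plate_lug",zu+.026),("plate_hole",zu),("plate_slot",zu)):
        xy,q=lm(p,l)
        if xy is not None: print(n,l,round(q,2),np.round(xy,1),"tool",T.T@(onz(p,xy,z)-t)*1000)
    for l,z in(("pin_seat",.042),("knob_underside",.07),("ring_center",.0325),("fixture",0),("turnbutton_wing",.037)):
        xy,q=lm(p,l)
        if xy is not None: print(n,l,round(q,2),np.round(xy,1),onz(p,xy,z))
E
python3 b.py
```

```text
[ 0.4357 -0.0279  0.1525] [-0.0558  0.4309 -2.59  ]
277.80738351576673
wrist plate_lug 0.64 [279.9 278. ] tool [ -1.51     1.1269 -13.2   ]
wrist plate_hole 0.62 [279.  256.1] tool [-1.0228  0.7404 12.8   ]
wrist plate_slot 0.95 [275.9 343.2] tool [-59.8612  -1.0755  12.802 ]
wrist knob_underside 0.27 [274.7 346. ] [ 0.5498 -0.0036  0.07  ]
wrist fixture 0.77 [275.1 324.9] [0.5767 0.0025 0.    ]
side plate_lug 0.86 [343.4 159.5] tool [  1.7318  20.6639 -13.2016]
side plate_hole 0.94 [343.4 166. ] tool [ 7.3994 -1.4524 12.7999]
side plate_slot 0.67 [311.6 167.1] tool [-64.3399  -1.3255  12.8022]
side pin_seat 0.56 [300.3 203.5] [ 0.5232 -0.0184  0.042 ]
side knob_underside 0.67 [277.2 191.6] [ 0.5777 -0.0169  0.07  ]
side ring_center 0.52 [281.3 214. ] [0.562  0.0202 0.0325]
side fixture 0.77 [276.  224.5] [0.5756 0.0159 0.    ]
side turnbutton_wing 0.65 [264.9 232.2] [0.5829 0.1077 0.037 ]
scene plate_lug 0.86 [239.4 171.8] tool [ -9.866   -0.1806 -13.1997]
scene plate_hole 0.78 [243.8 176.1] tool [-11.2103  10.2227  12.7996]
scene plate_slot 0.97 [254.1 190.2] tool [-58.9515  -0.8442  12.802 ]
scene pin_seat 0.64 [262.3 216. ] [ 0.5112 -0.0079  0.042 ]
scene knob_underside 0.78 [283.3 227.6] [0.5823 0.0104 0.07  ]
scene ring_center 0.74 [277.8 230.1] [0.5622 0.0064 0.0325]
scene fixture 0.81 [282.5 240.4] [0.578  0.0101 0.    ]
scene turnbutton_wing 0.54 [319.3 215.3] [0.5836 0.1169 0.037 ]
```

>>> play_rows --pt "0 -0.004 0.15 0 0 0 0" --pt "0 -0.004 0.3 0 0 0 0" --pt "0 -0.004 0.42 0 0 0 0" --pt "0 -0.004 0.42 0 0 0 0"

```text
time: 19.12
ee_pos: [0.4347, -0.0283, 0.0674]
eef_rot: [-0.116, 0.993, 0.001, -0.001]
ft_force: [0.7, 1.1, -2.0]
width: 0.0138
```

>>> play_rows --pt "-0.04 0 0 0 0 0 0" --pt "-0.08 0 0 0 0 0 0" --pt "-0.12 0 0 0 0 0 0" --pt "-0.12 0 0 0 0 0 0"

```text
time: 19.62
ee_pos: [0.4601, -0.0227, 0.0689]
eef_rot: [-0.116, 0.993, 0.0, 0.0]
ft_force: [0.2, 0.3, -3.6]
width: 0.0135
```

```bash
python3 s.py; python3 w.py w7 >/dev/null; python3 -c "
import cv2,numpy as np
a=cv2.imread('pics/w7_scene.png')[140:280,190:350];b=cv2.imread('pics/w7_side.png')[130:270,220:380]
c=cv2.imread('pics/w7.png')[200:420,180:380]
cv2.imwrite('pics/w7c.png',np.hstack([cv2.resize(x,(400,350),interpolation=cv2.INTER_CUBIC) for x in(a,b)]))"
```

```text
19.625 [ 0.4601 -0.0227  0.0689] yaw -166.6321296932213 [ 0.18    0.2676 -3.5614] [ 0.1119 -0.0642  0.0202] 0.013489578906339013 [ 0.9009  0.2759 -1.032   2.0128  0.2807  1.0019  1.5362]
```

View pics/w7c.png

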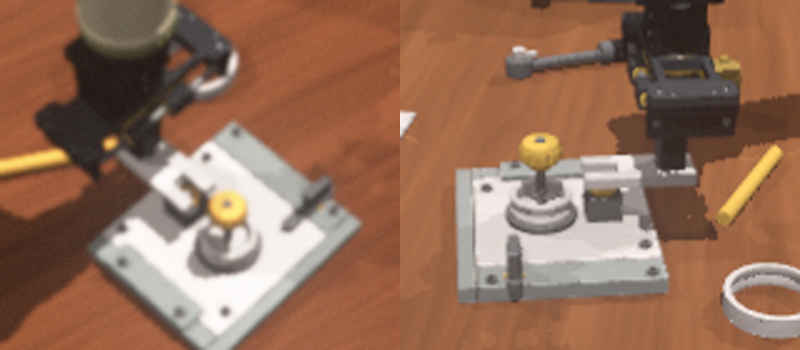

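The crops show the turnbutton crosswise and the plate level over the pin, with its slot heading for the stud below the knob. Sliding in.

>>> play_rows --pt "-0.04 0 0 0 0 0 0" --pt "-0.08 0 0 0 0 0 0" --pt "-0.12 0 0 0 0 0 0" --pt "-0.16 0 0 0 0 0 0" --pt "-0.16 0 0 0 0 0 0"

```text
time: 20.85
ee_pos: [0.4909, -0.0153, 0.0685]
eef_rot: [-0.116, 0.993, 0.0, 0.0]
ft_force: [-0.4, -0.3, -2.5]
width: 0.0137
```

>>> play_rows --pt "-0.03 0 0 0 0 0 0" --pt "-0.06 0 0 0 0 0 0" --pt "-0.1 0 0 0 0 0 0" --pt "-0.137 0 0 0 0 0 0" --pt "-0.137 0 0 0 0 0 0"

```text
time: 21.48
ee_pos: [0.5175, -0.009, 0.0685]
eef_rot: [-0.116, 0.993, 0.0, 0.0]
ft_force: [-0.0, -0.3, -3.0]
width: 0.0136
```

```bash
python3 s.py; python3 b.py; python3 w.py w8 >/dev/null; python3 -c "
import cv2,numpy as np
a=cv2.imread('pics/w8_scene.png')[170:270,220:340];b=cv2.imread('pics/w8_side.png')[150:250,230:350]
cv2.imwrite('pics/w8c.png',np.hstack([cv2.resize(x,(400,333),interpolation=cv2.INTER_CUBIC) for x in(a,b)]))"
```

```text
21.475 [ 0.5175 -0.009   0.0685] yaw -166.63727638795237 [-0.0273 -0.2664 -3.019 ] [ 0.1179 -0.0752 -0.0114] 0.013645866393559828 [ 0.7618  0.4132 -0.9707  1.876   0.3899  1.0566  1.4374]
[ 0.5175 -0.009   0.0685] [-0.0273 -0.2664 -3.019 ]
277.80738351576673
wrist plate_lug 0.64 [277.1 277.9] tool [ -0.9956  -0.3114 -13.1998]
wrist plate_hole 0.56 [279.8 257.8] tool [-1.618   1.1665 12.801 ]
wrist plate_slot 0.66 [275.4 342.4] tool [-58.7789  -1.4302  12.8178]
side plate_lug 0.83 [306.1 189.3] tool [  8.9835  -5.5287 -13.2053]
side plate_hole 0.75 [304.1 196. ] tool [  6.5751 -21.2187  12.7885]
side plate_slot 0.59 [273.9 196.1] tool [-64.3751 -26.3961  12.8085]
side pin_seat 0.63 [300.8 203. ] [ 0.5223 -0.0209  0.042 ]
side knob_underside 0.74 [215.9 311.2] [0.6044 0.3939 0.07  ]
side ring_center 0.51 [349.6 174.5] [ 0.4146 -0.2117  0.0325]
side fixture 0.72 [274.7 224.5] [0.5786 0.0164 0.    ]
side turnbutton_wing 0.64 [264.4 232.3] [0.5839 0.1082 0.037 ]
scene plate_lug 0.93 [262.5 208.6] tool [  1.9833   1.7738 -13.1998]
scene plate_hole 0.49 [212.2 203. ] tool [117.7254 -64.9138  12.7342]
scene plate_slot 0.7 [280.9 226.9] tool [-55.8898   7.1147  12.8207]
scene pin_seat 0.96 [263.6 216.6] [ 0.5145 -0.0061  0.042 ]
scene knob_underside 0.52 [283.1 225. ] [0.5758 0.0138 0.07  ]
scene ring_center 0.5 [279.  232.4] [0.5695 0.0054 0.0325]
scene fixture 0.79 [281.4 242.7] [0.5822 0.0042 0.    ]
scene turnbutton_wing 0.51 [317.8 217.6] [0.5873 0.1098 0.037 ]
```

View pics/w8c.png

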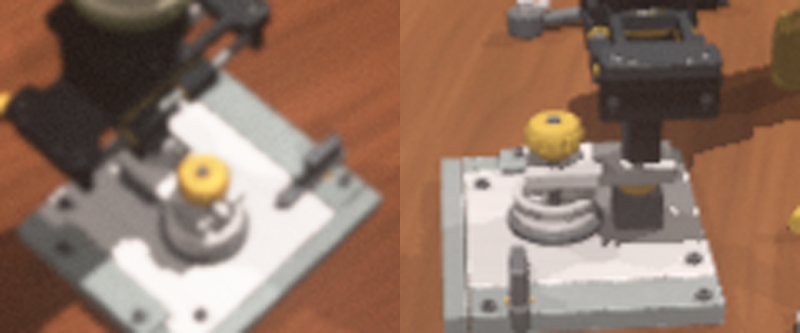

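>>> play_rows --pt "0 0 0.01 0 0 0 0" --pt "0 0 0.02 0 0 0 0" --pt "0 0 0.032 0 0 0 0" --pt "0 0 0.042 0 0 0 0" --pt "0 0 0.042 0 0 0 0"

```text
time: 24.1
ee_pos: [0.5173, -0.0095, 0.0602]
eef_rot: [-0.116, 0.993, -0.0, 0.0]
ft_force: [0.6, -0.8, -2.4]
width: 0.0137
```

```bash
python3 s.py
```

```text
24.1 [ 0.5173 -0.0095  0.0602] yaw -166.66001360879812 [ 0.5896 -0.821  -2.405 ] [ 0.0202 -0.3957  0.002 ] 0.013727384221577743 [ 0.7547  0.4243 -0.9629  1.8835  0.4023  1.042   1.4283]
```

The underside is now below the pin tip with no contact force, so the pin is in the hole. Pressing down.

>>> play_rows --pt "0 0 0.008 0 0 0 0" --pt "0 0 0.016 0 0 0 0" --pt "0 0 0.024 0 0 0 0" --pt "0 0 0.024 0 0 0 0"

```text
time: 24.6
ee_pos: [0.5177, -0.0095, 0.0559]
eef_rot: [-0.116, 0.993, -0.0, 0.001]
ft_force: [1.8, -0.7, 3.9]
width: 0.0135
```

```bash
python3 s.py
```

```text
24.6 [ 0.5177 -0.0095  0.0559] yaw -166.6621846275625 [ 1.7742 -0.6582  3.8924] [-0.1369 -0.5335 -0.0135] 0.013521995283232311 [ 0.75    0.4308 -0.9584  1.8865  0.4096  1.0341  1.423 ]
```

>>> play_rows --pt "0 0 0.006 0 0 0 0" --pt "0 0 0.006 0 0 0 0" --pt "0 0 0.006 0 0 0 0"

```text
time: 24.98
ee_pos: [0.5178, -0.0095, 0.0549]
eef_rot: [-0.116, 0.993, -0.0, 0.001]
ft_force: [1.0, -0.6, 7.4]
width: 0.0138
```

```bash
python3 s.py
```

```text
24.975 [ 0.5178 -0.0095  0.0549] yaw -166.66395629763144 [ 1.0066 -0.5539  7.3891] [-0.1468 -0.2436  0.0084] 0.013829086065933803 [ 0.7489  0.4323 -0.9574  1.8872  0.4113  1.0324  1.4217]
```

>>> play_rows --pt "0 0 0.005 0 0 0 0" --pt "0 0 0.01 0 0 0 0" --pt "0 0 0.01 0 0 0 0" --squeeze 60

```text
time: 25.35
ee_pos: [0.5178, -0.0095, 0.0547]
eef_rot: [-0.116, 0.993, -0.001, 0.0]
ft_force: [-12.2, -3.0, 36.1]
width: 0.0136
```

```bash
python3 s.py
```

```text
25.35 [ 0.5178 -0.0095  0.0547] yaw -166.668257278429 [-12.212   -2.9932  36.1324] [-0.4276  2.5144 -0.0129] 0.01355511222172764 [ 0.7472  0.4328 -0.9569  1.8868  0.4133  1.0334  1.4195]
```

>>> play_rows --pt "0 0 -0.004 0 0 0 0" --pt "0 0 -0.004 0 0 0 0" --pt "0 0 -0.004 0 0 0 0"

```text
time: 25.72
ee_pos: [0.5178, -0.0096, 0.0548]
eef_rot: [-0.116, 0.993, -0.001, 0.001]
ft_force: [-7.2, -2.6, 25.1]
width: 0.0131
```

```bash
python3 s.py; python3 w.py w9|tail -9; python3 -c "
import cv2,numpy as np
a=cv2.imread('pics/w9_scene.png')[170:270,220:340];b=cv2.imread('pics/w9_side.png')[150:250,230:350]
cv2.imwrite('pics/w9c.png',np.hstack([cv2.resize(x,(400,333),interpolation=cv2.INTER_CUBIC) for x in(a,b)]))"; python3 s.py
```

```text
25.725 [ 0.5178 -0.0096  0.0548] yaw -166.67234463863832 [-7.211  -2.6451 25.0577] [-0.3145  1.4226  0.0377] 0.013057166503227793 [ 0.748   0.4326 -0.9571  1.887   0.4124  1.0329  1.4203]
25.775 [ 0.5178 -0.0095  0.0548] [-0.1161  0.9932 -0.0008  0.0006] yaw [-0.9731 -0.2306] 0.013148619496752447 [-7.2513 -3.1141 24.8226] [ 0.7479  0.4325 -0.9571  1.887   0.4124  1.0329  1.4203]
cam [ 0.4438 -0.0266  0.2174] [ 0.2675  0.061  -0.9616]
turnbutton_wing [280.6 340.5] 0.31 [0.5775 0.0065 0.037 ]
ring_nest [275.8 334.9] 0.89 [0.5774 0.0033 0.0325]
plate_lug [278.8 275.6] 0.59 [ 0.5386 -0.004   0.026 ]
plate_hole [278.7 257.1] 0.64 [ 0.5374 -0.0043  0.    ]
plate_slot [275.1 340.4] 0.91 [0.6058 0.0091 0.    ]
26.325 [ 0.5178 -0.0096  0.0548] yaw -166.67049583604648 [-6.4942 -2.6071 24.1787] [-0.3275  1.3707  0.0018] 0.013552006909462278 [ 0.7479  0.4325 -0.9571  1.887   0.4124  1.0329  1.4203]
```

View pics/w9c.png

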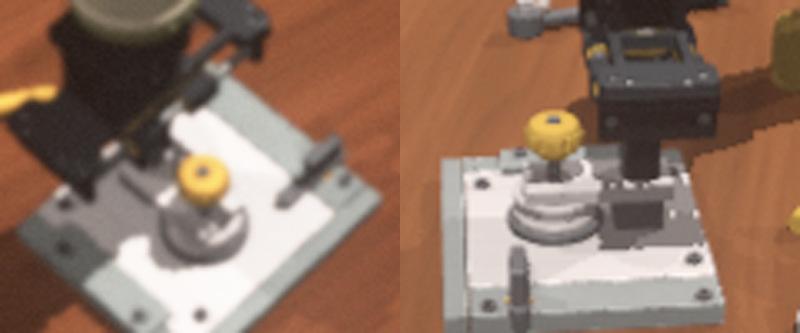

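The plate lies flat on the block and ring, and the collar is hidden. The push is steady at about 25 N, and TCP z is 54.8 mm, which is the expected 42 + 12.8. Handing in.

```bash
python3 -c "
from bench import job
print(job.close_job())"
```

```text
the job is handed in; nothing more can be done
None
```

I locked the board, slid the clamping plate onto its pin and pressed it flat. I handed the job in at 26.3 s with the arm still holding it down.

- **Turnbutton:** I gripped the wing and turned it clockwise about 70° until the torque rose to about 0.58 N·m at the stop. The later pictures show the nose crosswise over the board's edge.
- **Plate:** I gripped it by the lug and slid it in under the knob with no noticeable contact force. The pin entered the hole without resistance.
- **Seating:** The plate stopped hard with the TCP at 54.8 mm, which is what a plate flat on the 42 mm heel block and ring should give. The last pictures show it lying flat.
- **Holding force:** The push peaked briefly at 36 N on the wrist sensor. I eased it to a steady 24–25 N, about 27 N on the plate and well above the collar's 8 N. About 7 N of sideways force remained, with the plate pushing back against the slide-in direction.
- **Ring and other items:** The ring looks undisturbed in its nest in the pictures. I did not re-measure the other items, but the arm never came near them.
- **Disagreements:** The networks' positions for points hidden under the plate or the gripper varied by up to 2 cm in the scene and side views. I relied on the wrist camera and the arm's own readings instead.

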